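# Slide the top cover off the stack and home into the instrument case

## Task

Fit a cover to the open instrument case: slide the top cover plate off the stack on the lab jack, straight across into the two grooves of the case, and press it fully home against the black end panel with a steady push of about 10 N (never over 20 N on the panel), without lifting it. Leave the other two covers lying on the jack as they were and the other things on the bench alone.

Things in the scene. Friction and masses are not known exactly. Their poses are not given: they have to be found in the camera images.
- case: Fixed ribbed aluminium instrument case, open on top, circuit board inside, 114 long (x) x 112 wide (y) x 82 high. Origin at the centre of its underside on the bench; z up. Open at its -x end (mouth, x = -57 mm), closed at +x by the black end panel. Along the top of each side wall runs a groove for the cover, which goes in through the mouth along +x.
- case_mouth (a point): Point at the mouth, axes as the case, midway between the grooves, at the height of their ledges (66 mm above the bench). Groove section: side faces at y = +-51.5 mm (3 mm wider in all than a cover), ledges 6.5 mm wide below, lips 5.5 mm wide above (underside 9.5 mm over the ledges, top 14 mm); 92 mm stay open between the lips.
- case_home (a point): Point in the case, axes as the case, level with the ledges, 55 mm inside the mouth: where the centre of the underside of a cover lies when fully home (leading edge on the end panel 55 mm further along +x, trailing edge flush with the mouth).
- end_panel: Black plastic end panel, 4 thick x 112 wide x 76 high, fixed upright at the +x end of the case: the stop for the cover. Origin at the centre of its lower edge, 2 mm behind its inner face; axes as the case. Rigid: force builds up within a millimetre, so come up slowly. A steady push of 10 N seats the cover (less than 6 N does not); over 20 N cracks the panel, even for a moment.
- jack: Fixed steel lab jack (scissor stand) before the mouth; top plate 100 x 92, 54.7 mm above the origin (centre of its underside). Its x axis points to the case, up to 0.04 rad askew and 3 mm to one side. A knob sticks out at -x, below 41 mm. The top cover's underside lies 0.7 to 1.4 mm above the ledges; a gap of 6 to 13 mm lies between stack and mouth.
- cover_top: The uppermost of three like aluminium cover plates on the jack, 110 long (x) x 100 wide (y) x 6 thick, corners cut back 6 mm at 45 degrees, two rows of dark slots (only drawn: the face is flat), 0.12 to 0.25 kg, lying loose. Origin at the centre of its underside, z up, x towards the case. More than 60 N of finger force marks it.
- cover_middle: The second cover of the stack, same plate, directly beneath the top one (edges within 3 mm of it), its top face level with the underside of the top cover. Origin at the centre of its underside.
- cover_bottom: The lowest cover of the stack, same plate, lying on the jack's top plate. Origin at the centre of its underside.
- screwdriver: Screwdriver lying on the bench beside the case; a bystander. Origin at its middle, underside.
- screw_dish: Small steel dish of screws, 68 across and 22 high, on the bench beyond the end panel; a bystander. Origin at the centre of its underside.
- tester: Handheld black tester, 130 x 70 x 39 high, lying on the bench beside the jack; a bystander. Origin at the centre of its underside.
- front_panel: Loose black front panel, 112 x 76 x 4, lying on the bench beside the case on the other side from the screwdriver; a bystander. Origin at the centre of its underside.

How it is judged (in metres and radians):
On the way, in this order (a step that is already met when the one before it is completed fails the run):
1. the top cover has been slid sideways off the stack far enough that its leading end is at least 20 mm into both grooves (x of cover_top in the frame of case_home above -0.09 m and y of cover_top in the frame of case_home between -0.006 and 0.006 m and z of cover_top in the frame of case_home between -0.0035 and 0.0035 m), for 0.05 s.
2. the top cover is pressed home: it bears on the end panel with more than 6 N (contact force between cover_top and end_panel above 6 N and x of cover_top in the frame of case_home above -0.002 m), for 0.2 s.
At the end, for the whole second after the job is handed in: Top cover at rest flat in the grooves, home: within 2 mm of case_home along the case, 3 mm across, 1.5 mm in height, 0.03 rad in direction. Other covers flat on the jack, within 5 mm of their start and 0.06 rad of the jack's direction; bystanders within 15 mm of their start (x of cover_top in the frame of case_home between -0.002 and 0.002 m and y of cover_top in the frame of case_home between -0.003 and 0.003 m and z of cover_top in the frame of case_home between -0.0015 and 0.0015 m and angle between the x axis of cover_top and the x axis of case_home, either way round below 0.03 rad and angle between each of cover_top, cover_middle, cover_bottom's own z axis and vertical below 0.02 rad and linear speed of cover_top below 0.01 m/s and distance of each of cover_middle, cover_bottom from where it was at the start of the episode below 0.005 m and angle between the x axis of each of cover_middle, cover_bottom and the x axis of jack, either way round below 0.06 rad and distance of each of screwdriver, screw_dish, tester, front_panel from where it was at the start of the episode below 0.015 m); the robot touches nothing.
It fails at once if the top cover is pushed or pressed with more than 60 N by the fingers, or rammed on the end panel with more than 20 N (contact force between the fingers and cover_top above 60 N or contact force between cover_top and end_panel above 20 N).
It fails at once if the top cover is lifted or tipped (more than 6 mm up or 0.1 rad) (z of cover_top in the frame of case_home above 0.0075 m or angle between cover_top's own z axis and vertical above 0.1 rad).
It fails at once if a cover below is dragged or knocked by more than 5 mm (distance of any of cover_middle, cover_bottom from where it was at the start of the episode above 0.005 m).
It fails at once if a bystander is moved by more than 15 mm (distance of any of screwdriver, screw_dish, tester, front_panel from where it was at the start of the episode above 0.015 m).
It also fails if it takes over 51 s, if anything falls off the work surface, if the arm or the gripper's body presses on something with over 40 N, if the wrist force passes 120 N, or if a joint passes its speed limit or range.

## Robot

A 6-joint arm with a two-finger parallel gripper is mounted at the origin on the work surface. World frame = base frame: x ahead of the robot, y to its left, z up, the work surface at z = 0. Lengths are in mm, angles in rad, forces in N, time in s.
With the tool pointing down it reaches from about 350 to 975 mm from the base axis. Payload 7.1 kg.
Tool frame: the origin (TCP) lies between the finger pads; the fingertips stand 19 mm ahead of it and the grasp point (between the pads) is the TCP (ctrl.tcp_to_tips is the distance from the TCP to the fingertips, in mm); z points along the fingers, y is the line along which they close (so a half turn about z gives the same grasp; the last joint's range is limited). The gripper opens to 88 mm and grips with 3 to 60 N. Pads are 20 mm wide; open, the fingers measure 115 mm over their backs; the gripper's body (75 mm by 178 mm) begins 61 mm behind the grasp point.
Start: joints at [-1.288, 0.423, 1.63, -0, 1.089, -0.019], TCP at [185.792, -596.729, 241.675] pointing down, gripper open.
Joint ranges: [-3, 3], [-0.9, 2.11], [0.09, 2.58], [-1.31, 4.45], [0.11, 2.69], [-2.54, 2.54]. Speed limits (rad/s): [2.39, 2.39, 3.01, 3.14, 3.14, 3.14].

## Interface

Orientations are given as a rotation vector (axis times angle).
In Python, from workcell import status, optics, ctrl gives the robot as it stands. The module is installed in compiled form; this text tells all that it offers.
- The arm moves only by the shell command python3 -m inch 'ROWS'. ROWS is JSON, a list that holds one entry, the list of rows, each a list of 7 numbers: the shift along the tool's x, y, z in mm, then the turn, a rotation vector about the tool's x, y, z in rad, then the opening in per cent of the stroke, from 0 (shut) to 100 (fully open). A call has 1 to 20 rows; each row is the pose to reach, as a shift and turn from the pose commanded when the call began, along the tool's axes at that moment; what a row does not reach only later rows make up. A row lasts 1/10 s, in which the tool goes at most 50 mm and 8.59 degrees, less where a joint would pass 70% of its speed; a pose out of reach is approached as far as the arm can. A call with a gripper value outside its range is refused whole. The fingers move at their own pace and stop on an object; the grip force is fixed at half the most. Time passes only in rows, so rows that repeat a pose let the fingers close. It gives the time, the measured TCP pose, the force, the opening and the grip force at its end, in the units of the state.
- status.get_obs(): the state, without advancing time (a new reading comes with each control period).
- optics.get_image(name): name is "scene" or "top"; returns a dict with "frame" (480x640x3 uint8, red, green, blue), "fx", "fy", "cx", "cy" (pixels), "rvec" (rotation vector, rad) and "tvec" (3), from world to camera coordinates, as OpenCV has them. Camera axes: x right, y down, z forward; pixel columns grow to the right and rows downward; lengths in mm; the calibration is good to about 2 mm. A picture is of the moment at which its call begins. There is no depth.
- ctrl.close_job(): hands the job in; it is judged then, once.
The state is a dict: "t": time; "qpos": joint angles; "qvel": joint speeds; "joint_torque": joint torques, N m; "ee_pos": TCP position; "orientation": TCP orientation; "ft_force": force on the tool from outside, world axes, zero at the start; "moment": the same for the moment, N m; "width": finger opening in mm; "grasp_force": force on a finger pad.
Only numpy, scipy, OpenCV 4.12 (cv2) and the standard library are available. Lean on these libraries where they do the work, as an engineer would, in place of code of your own. Each camera call takes 0.05 s, during which the arm holds its last target. There are 200 camera calls.

## Working session

There is one attempt and no reset: what is moved stays moved. The work goes in short steps, Python scripts to look and compute and a shell command to move; the robot and the scene stay as the last step left them, time stands still between calls to the robot, and variables do not carry over. Pictures are saved under pics/ and viewed, at most 10 in all, crops included, and the job is handed in when it is done.

```bash
mkdir -p pics; python3 - <<'E'
from workcell import status,optics,ctrl
import cv2,numpy as np,pickle
d={}
for n in("scene","top"):
    im=optics.get_image(n);d[n]=im;cv2.imwrite(f"pics/{n}0.png",im["frame"][:,:,::-1])
    R=cv2.Rodrigues(np.array(im["rvec"]))[0];print(n,im["fx"],im["cx"],im["cy"],-R.T@np.array(im["tvec"]).ravel(),R.round(3).tolist())
pickle.dump(d,open("im0.pkl","wb"))
o=status.get_obs();print(o)
E
```

```text
scene 491.3583582142834 324.27242632951254 238.82122288186417 [ 910.89861876 -306.32032582  479.3130389 ] [[0.749, 0.663, -0.011], [0.415, -0.481, -0.772], [-0.517, 0.574, -0.635]]
top 620.5798196330529 317.0608031034663 234.00181724078828 [474.75288213  84.25339713 870.89216556] [[0.03, -0.999, 0.019], [-0.992, -0.032, -0.12], [0.121, -0.016, -0.993]]
{'t': 0.1, 'qpos': array([-1.28798427e+00,  4.23765199e-01,  1.63060096e+00,  3.08053659e-05,
        1.08858541e+00, -1.89943949e-02]), 'qvel': array([-0.00153243, -0.00021123, -0.00509962,  0.00022881, -0.00134372,
       -0.00099875]), 'joint_torque': array([-5.30783309e-04, -5.45613313e+01, -2.74323982e+01,  6.45315601e-02,
        1.88084983e-02, -1.50794773e-05]), 'ee_pos': array([ 185.68313964, -596.28963136,  240.98387774]), 'orientation': array([-3.10455866e+00, -4.72053998e-01,  2.38168410e-04]), 'ft_force': array([ 0.42236482, -0.53638334, -0.3043155 ]), 'moment': array([-0.04059038,  0.01309581, -0.04062576]), 'grasp_force': 0.0, 'width': 87.89020924954083}
```

View pics/scene0.png

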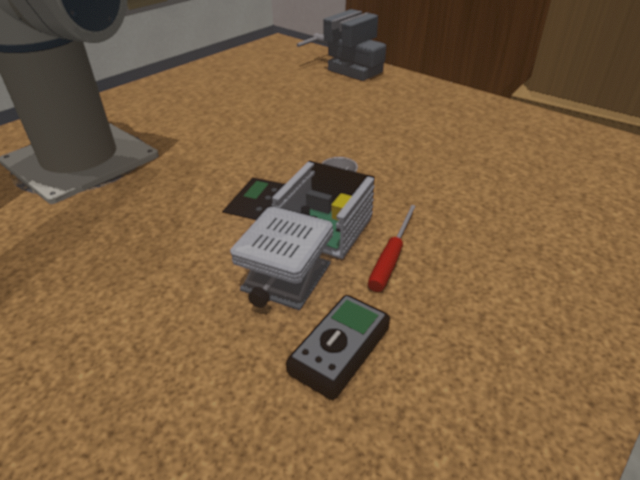

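View pics/top0.png

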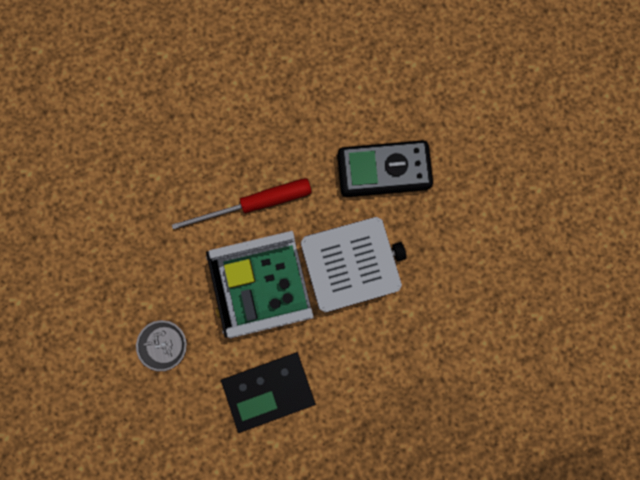

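The scene view shows the stack on the jack with its knob at (258,297), and the case behind it. In the top view the top cover spans about (302..400, 219..309), the case rails run (210,250)-(295,238) and (228,333)-(312,313), and the tester, screwdriver, dish and front panel all stand clear.

```bash
cat > h.py <<'E'
import cv2,numpy as np,pickle
def px2w(im,pts,z):
    K=np.array([[im["fx"],0,im["cx"]],[0,im["fy"],im["cy"]],[0,0,1]])
    R=cv2.Rodrigues(np.array(im["rvec"],float))[0];c=-R.T@np.array(im["tvec"],float).ravel()
    p=np.c_[np.reshape(pts,(-1,2)),np.ones(np.size(pts)//2)]
    r=(R.T@np.linalg.inv(K)@p.T).T
    return c+r*((z-c[2])/r[:,2])[:,None]
def blobs(im,vmin=120,smax=45,amin=200):
    f=im["frame"];h=cv2.cvtColor(f,cv2.COLOR_RGB2HSV)
    m=((h[...,2]>vmin)&(h[...,1]<smax)).astype(np.uint8)*255
    c,_=cv2.findContours(m,cv2.RETR_EXTERNAL,cv2.CHAIN_APPROX_NONE)
    return m,[k for k in c if cv2.contourArea(k)>amin]
E
python3 - <<'E'
from h import *
im=pickle.load(open("im0.pkl","rb"))["top"]
m,cs=blobs(im)
for c in cs:
    x,y,w,hh=cv2.boundingRect(c)
    print((x,y,w,hh),cv2.contourArea(c))
    for z in (73,80):
        q=px2w(im,c.astype(float),z)[:,:2].astype(np.float32)
        r=cv2.minAreaRect(q);print("  z",z,np.round(r[0],1),np.round(r[1],1),round(r[2],2))
crop=np.hstack([im["frame"][200:350,190:420,::-1]]);mm=cv2.cvtColor(m[200:350,190:420],cv2.COLOR_GRAY2BGR)
cv2.imwrite("pics/c0.png",cv2.resize(np.vstack([crop,mm]),None,fx=2,fy=2,interpolation=cv2.INTER_CUBIC))
E
```

```text
(147, 328, 34, 34) 678.0
  z 73 [425.2 261.3] [41.1 41.4] 1.61
  z 80 [425.7 259.7] [40.7 41. ] 1.61
(223, 282, 90, 55) 799.0
  z 73 [478.7 131.7] [ 69.2 109.4] 7.31
  z 80 [478.7 131.3] [ 68.6 108.4] 7.31
(209, 231, 85, 27) 598.5
  z 73 [556.1 156.2] [ 12.4 110.4] 13.95
  z 80 [555.4 155.5] [ 12.3 109.5] 13.95
(301, 217, 101, 94) 6354.0
  z 73 [535.2  27. ] [100.1 109.9] 17.25
  z 80 [534.7  27.5] [ 99.2 108.9] 17.25
```

View pics/c0.png

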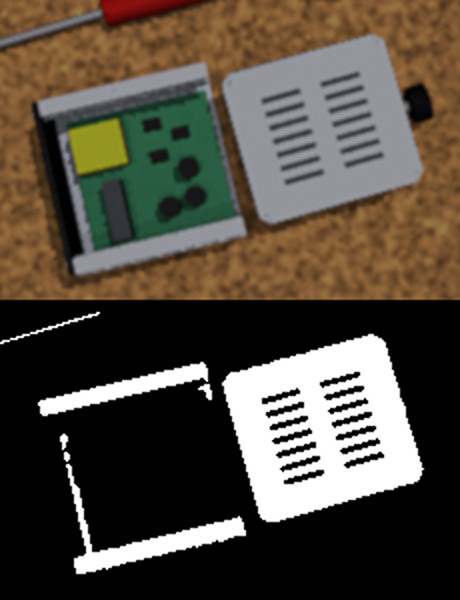

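The crop shows both rails and the cover cleanly segmented. At z = 73 the cover measures 100.1 x 109.9 mm, which matches the 100 x 110 given. Next I isolate the rails.

```bash
python3 - <<'E'
from h import *
from scipy.spatial.transform import Rotation as Ro
from workcell import status
im=pickle.load(open("im0.pkl","rb"))["top"]
m,_=blobs(im); m=cv2.morphologyEx(m,cv2.MORPH_OPEN,np.ones((5,5)))
cs,_=cv2.findContours(m,cv2.RETR_EXTERNAL,cv2.CHAIN_APPROX_NONE)
rc=[];ang=[]
for c in cs:
    if cv2.contourArea(c)<300: continue
    x=cv2.boundingRect(c)[0]
    q=px2w(im,c.astype(float),73 if x>295 else 80)[:,:2].astype(np.float32);r=cv2.minAreaRect(q)
    vx,vy,_,_=cv2.fitLine(q,cv2.DIST_L2,0,.01,.01).ravel()
    print(x,np.round(r[0],1),np.round(r[1],1),r[2],"line",np.degrees(np.arctan2(vy,vx))%180)
    if x>295: cov=np.array(r[0]);ca=np.radians(r[2]+90)
    else: rc.append(r[0]);ang.append(np.arctan2(vy,vx)%np.pi)
cen=np.mean(rc,0);a=np.mean(ang)
d=np.diff(rc,axis=0)[0];print("rail sep",np.linalg.norm(d),"perp ang",np.degrees(np.arctan2(d[1],d[0])))
for a in(a,np.arctan2(d[1],d[0])%np.pi+np.pi/2):
    u=np.array([np.cos(a),np.sin(a)]);v=np.array([-u[1],u[0]])
    home=cen-2*u; e=cov-home
    print("case cen",cen,"ang",np.degrees(a),"cover in home x,y",e@u,e@v,"yaw",ca-a)
o=status.get_obs();print(Ro.from_rotvec(o["orientation"]).as_matrix().round(3).tolist())
E
```

```text
227 [456.8 128.8] [ 12.1 109. ] 14.810670852661133 line 105.24677
210 [555.4 155.4] [ 10.3 109.3] 15.275971412658691 line 105.11413
302 [535.2  27. ] [100.1 109.9] 17.2529239654541 line 105.39277
rail sep 102.21881932426582 perp ang 15.115202396568261
case cen [506.10441589 142.11554718] ang 105.18045 cover in home x,y -116.6838936121762 2.0328990835905643 yaw 0.03617144017235252
case cen [506.10441589 142.11554718] ang 105.11520239656826 cover in home x,y -116.6861317103871 1.8977379687760119 yaw 0.037310279867956764
[[0.955, 0.297, -0.0], [0.297, -0.955, 0.001], [0.0, -0.001, -1.0]]
```

```bash
python3 -m inch '[[[100,-78,0,0,0,-0.3,60],[200,-155,0,0,0,-0.6,60],[300,-232,0,0,0,-0.9,60],[400,-310,20,0,0,-1.2,60],[480,-372,40,0,0,-1.45,60],[519,-401,60,0,0,-1.57,60],[519,-401,60,0,0,-1.57,60],[519,-401,60,0,0,-1.57,60],[519,-401,60,0,0,-1.57,60],[519,-401,60,0,0,-1.57,60],[519,-401,60,0,0,-1.57,60],[519,-401,60,0,0,-1.57,60],[519,-401,60,0,0,-1.57,60],[519,-401,60,0,0,-1.57,60],[519,-401,60,0,0,-1.57,60],[519,-401,60,0,0,-1.57,60],[519,-401,60,0,0,-1.57,60],[519,-401,60,0,0,-1.57,60],[519,-401,60,0,0,-1.57,60],[519,-401,60,0,0,-1.57,60]]]'
cat > s.py <<'E'
from h import *
from workcell import status
from scipy.spatial.transform import Rotation as Ro
o=status.get_obs();R=Ro.from_rotvec(o["orientation"]).as_matrix();p=o["ee_pos"]
ca=np.radians(105.15);u=np.array([np.cos(ca),np.sin(ca)]);v=np.array([-u[1],u[0]])
home=np.array([506.1,142.1])-2*u
e=p[:2]-home
print("t",o["t"],"p",p.round(2),"yaw toolx",np.degrees(np.arctan2(R[1,0],R[0,0])).round(2),"tilt",R[:,2].round(4),"home frame",e@u,e@v,"w",o["width"])
f=o["ft_force"];print("F along/across/z",f[:2]@u,f[:2]@v,f[2])
E
python3 s.py
```

```text
t: 2.1
ee_pos: [562.0, -60.2, 181.9]
orientation: [1.864, 2.528, 0.0]
ft_force: [0.3, 0.3, 0.1]
width: 52.7
grasp_force: 0.0
t 2.1 p [561.98 -60.24 181.9 ] yaw toolx 107.19 tilt [ 3.e-04 -0.e+00 -1.e+00] home frame -207.9151248809629 -1.0559590379349522 w 52.73596240286293
F along/across/z 0.16425898211617032 -0.3833383977675429 0.12260107573576187
```

```bash
python3 -m inch '[[[0,-0.5,30,0,0,0,60],[0,-0.5,60,0,0,0,60],[0,-0.5,80,0,0,0,60],[0,-0.5,90,0,0,0,60],[0,-0.5,92.5,0,0,0,60],[0,-0.5,92.5,0,0,0,60],[0,-0.5,92.5,0,0,0,60],[0,-0.5,92.5,0,0,0,60],[0,-0.5,92.5,0,0,0,60]]]'
python3 s.py;python3 - <<'E'
from workcell import optics
import cv2
a=optics.get_image("scene")["frame"];cv2.imwrite("pics/s1.png",cv2.resize(a[150:350,190:430,::-1],None,fx=3,fy=3,interpolation=cv2.INTER_CUBIC))
E
```

```text
t: 3.0
ee_pos: [562.1, -59.8, 90.0]
orientation: [1.863, 2.528, 0.001]
ft_force: [1.0, -0.5, -0.1]
width: 52.6
grasp_force: 0.0
t 3.0 p [562.14 -59.81  89.97] yaw toolx 107.25 tilt [ 1.4e-03 -2.0e-04 -1.0e+00] home frame -207.54454176079247 -1.3271000614440653 w 52.64120402764722
F along/across/z -0.7061619822301847 -0.8202822090836327 -0.053615062597059775
```

View pics/s1.png

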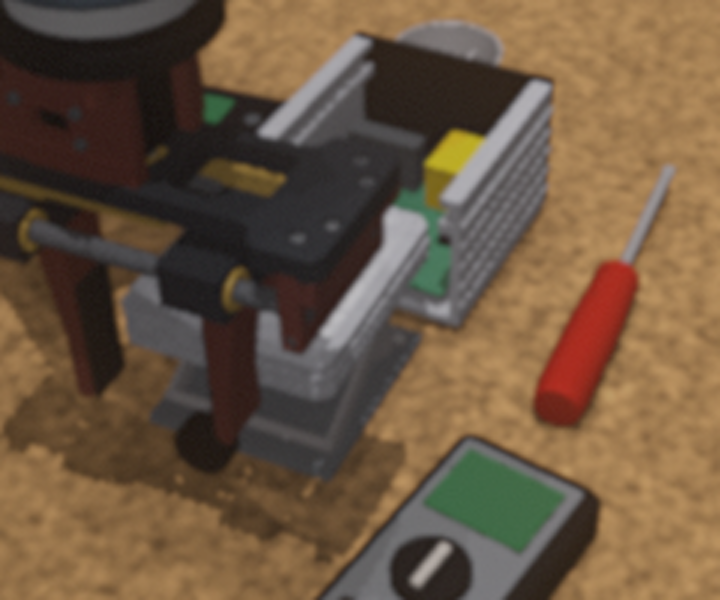

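The picture shows both fingers astride the trailing edge, behind the stack and clear of the jack. I'll lower 1.2 mm and approach until contact.

```bash
python3 -m inch '[[[0,-0.5,1.2,0,0,0,60],[4,-0.3,1.2,0,0,0,60],[8,-0.2,1.2,0,0,0,60],[12,0,1.2,0,0,0,60],[16,0.1,1.2,0,0,0,60],[19,0.2,1.2,0,0,0,60],[21,0.3,1.2,0,0,0,60],[22,0.3,1.2,0,0,0,60],[22,0.3,1.2,0,0,0,60],[22,0.3,1.2,0,0,0,60]]]'
python3 s.py;  python3 -m inch '[[[0.5,0,0,0,0,0,60],[1,0,0,0,0,0,60],[1.5,0,0,0,0,0,60],[2,0,0,0,0,0,60],[2.5,0,0,0,0,0,60],[3,0,0,0,0,0,60],[3,0,0,0,0,0,60]]]'
python3 s.py
```

```text
t: 4.05
ee_pos: [555.5, -38.7, 88.0]
orientation: [1.863, 2.529, 0.0]
ft_force: [0.3, 0.7, 0.1]
width: 52.6
grasp_force: 0.0
t 4.05 p [555.49 -38.7   87.99] yaw toolx 107.24 tilt [ 1.e-04 -0.e+00 -1.e+00] home frame -185.42697214276058 -0.41678366540357387 w 52.62647241743855
F along/across/z 0.6004222015471241 -0.4483888513704941 0.13685382878056668
t: 4.75
ee_pos: [554.5, -35.7, 88.0]
orientation: [-1.863, -2.529, -0.0]
ft_force: [0.6, -0.3, -0.4]
width: 52.8
grasp_force: 0.0
t 4.75 p [554.51 -35.69  87.97] yaw toolx 107.25 tilt [-0.  0. -1.] home frame -182.26164794410425 -0.2602581733470993 w 52.815789055852925
F along/across/z -0.45922150255192573 -0.5173588278925306 -0.39852941916308104
```

```bash
python3 -m inch '[[[0,0,-0.5,0,0,0,60],[0.5,0,-0.5,0,0,0,60],[1,0,-0.5,0,0,0,60],[1.5,0,-0.5,0,0,0,60],[2,0,-0.5,0,0,0,60],[2,0,-0.5,0,0,0,60]]]'
python3 s.py;python3 - <<'E'
from h import *
from workcell import optics
im=optics.get_image("top");pickle.dump(im,open("im1.pkl","wb"))
cv2.imwrite("pics/t1.png",cv2.resize(im["frame"][200:350,190:430,::-1],None,fx=3,fy=3,interpolation=cv2.INTER_CUBIC))
E
```

```text
t: 5.35
ee_pos: [554.0, -33.9, 88.5]
orientation: [1.863, 2.529, -0.0]
ft_force: [0.3, -2.4, 1.0]
width: 52.9
grasp_force: 0.7
t 5.35 p [553.98 -33.9   88.52] yaw toolx 107.25 tilt [ 1.e-04 -1.e-04 -1.e+00] home frame -180.39719648321545 -0.21815313270408002 w 52.93148040733142
F along/across/z -2.3551380205919727 0.3598132548324536 1.0358480475120626
```

View pics/t1.png

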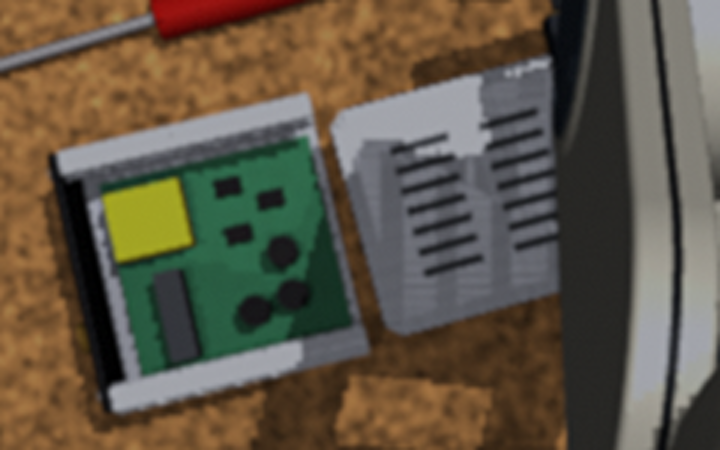

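The fingers are touching the trailing edge (2.4 N), and the top view shows the leading edge from (335,120) to (395,330), about 6 mm before the mouth. Now I square it up while advancing.

```bash
python3 -m inch '[[[0.5,-0.05,0,0,0,0.005,60],[1,-0.1,0,0,0,0.01,60],[1.5,-0.15,0,0,0,0.015,60],[2,-0.2,0,0,0,0.02,60],[2.5,-0.2,0,0,0,0.025,60],[3,-0.25,0,0,0,0.03,60],[3.5,-0.3,0,0,0,0.034,60],[4,-0.3,0,0,0,0.037,60],[4.5,-0.3,0,0,0,0.037,60],[5,-0.3,0,0,0,0.037,60],[5,-0.3,0,0,0,0.037,60]]]'
python3 s.py;python3 - <<'E'
from h import *
from workcell import optics
im=optics.get_image("top");pickle.dump(im,open("im2.pkl","wb"))
cv2.imwrite("pics/t2.png",cv2.resize(im["frame"][200:350,190:430,::-1],None,fx=3,fy=3,interpolation=cv2.INTER_CUBIC))
E
```

```text
t: 6.5
ee_pos: [552.2, -29.1, 88.5]
orientation: [-1.91, -2.495, -0.0]
ft_force: [-0.7, -1.6, 1.3]
width: 52.8
grasp_force: 0.7
t 6.5 p [552.17 -29.08  88.49] yaw toolx 105.13 tilt [ 0.  0. -1.] home frame -175.27522064938236 0.2675499399574362 w 52.79095914982101
F along/across/z -1.3275401267486506 1.0401523830897734 1.2617106583706335
```

View pics/t2.png

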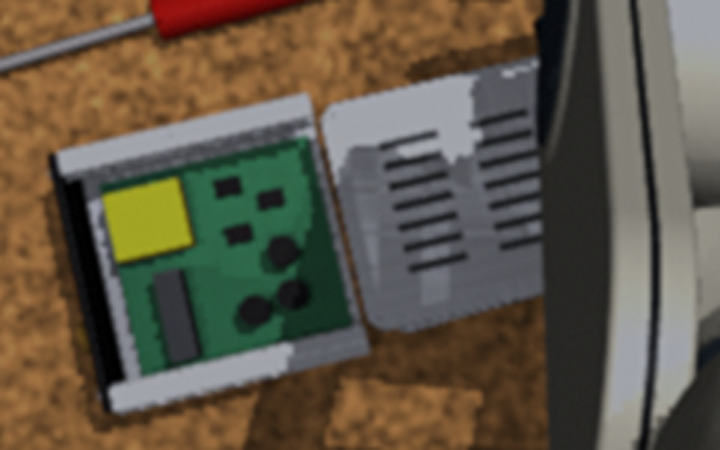

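The cover is now square to the mouth, with its leading edge from (325,115) to (375,325), and it looks centred to about 1 mm. Pushing on while watching the force.

```bash
python3 -m inch '[[[1,-0.1,0,0,0,0,60],[2,-0.2,0,0,0,0,60],[3,-0.3,0,0,0,0,60],[4,-0.4,0,0,0,0,60],[5,-0.5,0,0,0,0,60],[6,-0.5,0,0,0,0,60],[7,-0.5,0,0,0,0,60],[8,-0.5,0,0,0,0,60]]]'
python3 s.py
python3 -m inch '[[[1,0,0,0,0,0,60],[2,0,0,0,0,0,60],[3,0,0,0,0,0,60],[4,0,0,0,0,0,60],[5,0,0,0,0,0,60],[6,0,0,0,0,0,60],[7,0,0,0,0,0,60],[8,0,0,0,0,0,60],[9,0,0,0,0,0,60],[10,0,0,0,0,0,60]]]'
python3 s.py
python3 - <<'E'
from h import *
from workcell import optics
im=optics.get_image("top");pickle.dump(im,open("im3.pkl","wb"))
cv2.imwrite("pics/t3.png",cv2.resize(im["frame"][200:350,190:430,::-1],None,fx=3,fy=3,interpolation=cv2.INTER_CUBIC))
E
```

```text
t: 7.35
ee_pos: [549.6, -21.5, 88.5]
orientation: [-1.91, -2.494, 0.0]
ft_force: [0.7, -0.9, -0.2]
width: 52.1
grasp_force: 0.8
t 7.35 p [549.57 -21.51  88.46] yaw toolx 105.12 tilt [-1.e-04  0.e+00 -1.e+00] home frame -167.28036042738287 0.8013463692857736 w 52.059146902901404
F along/across/z -1.0072115563202804 -0.4195417987965505 -0.22768754144750059
t: 8.35
ee_pos: [547.0, -11.9, 88.5]
orientation: [-1.91, -2.494, 0.0]
ft_force: [0.1, -1.4, 0.6]
width: 52.7
grasp_force: 0.8
t 8.35 p [546.97 -11.85  88.46] yaw toolx 105.13 tilt [-0. -0. -1.] home frame -157.2856901995722 0.7821919163650871 w 52.74705482592792
F along/across/z -1.3475523966237135 0.30135129909384417 0.6245154311066051
```

View pics/t3.png

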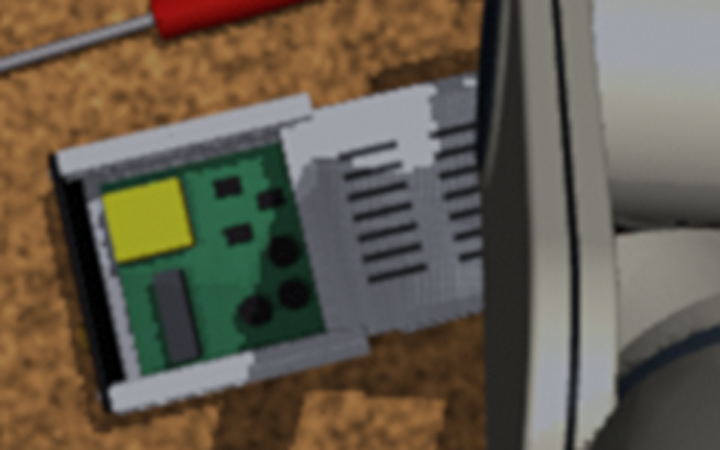

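The leading end is 13 mm or so into both grooves (edge at (285,130)-(325,325)), at low force. Continuing.

```bash
python3 -m inch '[[[1.5,0,0,0,0,0,60],[3,0,0,0,0,0,60],[4.5,0,0,0,0,0,60],[6,0,0,0,0,0,60],[7.5,0,0,0,0,0,60],[9,0,0,0,0,0,60],[10.5,0,0,0,0,0,60],[12,0,0,0,0,0,60],[13.5,0,0,0,0,0,60],[15,0,0,0,0,0,60],[16.5,0,0,0,0,0,60],[18,0,0,0,0,0,60],[19.5,0,0,0,0,0,60],[21,0,0,0,0,0,60],[22.5,0,0,0,0,0,60],[24,0,0,0,0,0,60],[25.5,0,0,0,0,0,60],[27,0,0,0,0,0,60],[28.5,0,0,0,0,0,60],[30,0,0,0,0,0,60]]]'
python3 s.py
python3 -m inch '[[[1.5,0,0,0,0,0,60],[3,0,0,0,0,0,60],[4.5,0,0,0,0,0,60],[6,0,0,0,0,0,60],[7.5,0,0,0,0,0,60],[9,0,0,0,0,0,60],[10.5,0,0,0,0,0,60],[12,0,0,0,0,0,60],[13.5,0,0,0,0,0,60],[15,0,0,0,0,0,60],[16.5,0,0,0,0,0,60],[18,0,0,0,0,0,60],[19.5,0,0,0,0,0,60],[21,0,0,0,0,0,60],[22.5,0,0,0,0,0,60],[24,0,0,0,0,0,60],[25.5,0,0,0,0,0,60],[27,0,0,0,0,0,60],[28.5,0,0,0,0,0,60],[30,0,0,0,0,0,60]]]'
python3 s.py
```

```text
t: 10.4
ee_pos: [539.1, 17.1, 88.5]
orientation: [-1.91, -2.494, 0.0]
ft_force: [0.6, -2.4, 0.7]
width: 52.5
grasp_force: 0.8
t 10.4 p [539.11  17.14  88.46] yaw toolx 105.12 tilt [-1.e-04  0.e+00 -1.e+00] home frame -127.23898742988685 0.7976927234138605 w 52.47960638063386
F along/across/z -2.4922593599975023 0.009859392665587345 0.6845180748479835
t: 12.4
ee_pos: [531.2, 46.2, 88.4]
orientation: [-1.91, -2.494, 0.0]
ft_force: [0.7, -2.1, 2.1]
width: 52.4
grasp_force: 1.0
t 12.4 p [531.21  46.16  88.41] yaw toolx 105.13 tilt [-2.e-04  1.e-04 -1.e+00] home frame -97.17069241059765 0.8325733637311206 w 52.35627054680726
F along/across/z -2.22122149612502 -0.07874738943491849 2.0814609791032757
```

```bash
python3 -m inch '[[[1.5,0,0,0,0,0,60],[3,0,0,0,0,0,60],[4.5,0,0,0,0,0,60],[6,0,0,0,0,0,60],[7.5,0,0,0,0,0,60],[9,0,0,0,0,0,60],[10.5,0,0,0,0,0,60],[12,0,0,0,0,0,60],[13.5,0,0,0,0,0,60],[15,0,0,0,0,0,60],[16.5,0,0,0,0,0,60],[18,0,0,0,0,0,60],[19.5,0,0,0,0,0,60],[21,0,0,0,0,0,60],[22.5,0,0,0,0,0,60],[24,0,0,0,0,0,60],[25,0,0,0,0,0,60],[25,0,0,0,0,0,60]]]'
python3 s.py
python3 - <<'E'
from h import *
from workcell import optics
for n in("top","scene"):
    im=optics.get_image(n);f=im["frame"]
    c=f[200:350,190:390] if n=="top" else f[150:300,200:400]
    cv2.imwrite(f"pics/{n}4.png",cv2.resize(c[:,:,::-1],None,fx=3,fy=3,interpolation=cv2.INTER_CUBIC))
E
```

```text
t: 14.2
ee_pos: [524.8, 70.3, 88.5]
orientation: [-1.91, -2.494, -0.0]
ft_force: [0.5, -0.9, -0.1]
width: 52.7
grasp_force: 0.0
t 14.2 p [524.75  70.32  88.49] yaw toolx 105.13 tilt [-1.e-04  1.e-04 -1.e+00] home frame -72.16191661366318 0.7556053866099295 w 52.7406339955327
F along/across/z -1.0032594750695631 -0.281612502073501 -0.10902877485791111
```

View pics/top4.png

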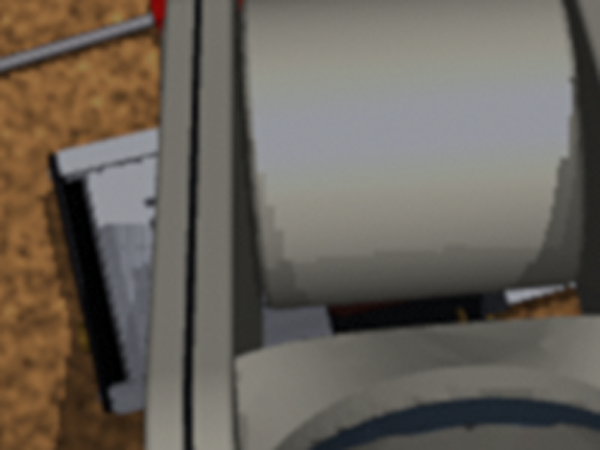

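The leading edge, (85,180)-(120,385), is close to the black panel, with about 7 mm left. Now I creep.

```bash
python3 -m inch '[[[0.5,0,0,0,0,0,60],[1,0,0,0,0,0,60],[1.5,0,0,0,0,0,60],[2,0,0,0,0,0,60],[2.5,0,0,0,0,0,60],[3,0,0,0,0,0,60],[3.4,0,0,0,0,0,60],[3.8,0,0,0,0,0,60],[4.2,0,0,0,0,0,60],[4.5,0,0,0,0,0,60]]]'; python3 s.py
python3 -m inch '[[[0.2,0,0,0,0,0,60],[0.4,0,0,0,0,0,60],[0.6,0,0,0,0,0,60],[0.6,0,0,0,0,0,60]]]'; python3 s.py
```

```text
t: 15.3
ee_pos: [523.7, 74.5, 88.5]
orientation: [1.91, 2.494, 0.0]
ft_force: [-0.9, -1.3, -0.7]
width: 52.5
grasp_force: 0.7
t 15.3 p [523.66  74.5   88.49] yaw toolx 105.13 tilt [ 0.  0. -1.] home frame -67.84325950632099 0.7224292506719315 w 52.49976020300459
F along/across/z -0.992557418410748 1.1746596408481431 -0.7377686001825303
t: 15.7
ee_pos: [523.5, 75.1, 88.5]
orientation: [-1.91, -2.495, -0.0]
ft_force: [0.9, -1.0, 0.0]
width: 52.7
grasp_force: 0.6
t 15.7 p [523.49  75.07  88.49] yaw toolx 105.13 tilt [ 0.  0. -1.] home frame -67.24883905407043 0.7310006715486296 w 52.694602131016765
F along/across/z -1.1704074370885296 -0.5637930423768922 0.031479203435534814
```

```bash
python3 -m inch '[[[0.2,0,0,0,0,0,60],[0.4,0,0,0,0,0,60],[0.6,0,0,0,0,0,60],[0.6,0,0,0,0,0,60]]]'; python3 s.py
```

```text
t: 16.1
ee_pos: [523.3, 75.7, 88.5]
orientation: [-1.91, -2.495, -0.0]
ft_force: [0.2, -2.1, 0.0]
width: 52.3
grasp_force: 0.7
t 16.1 p [523.32  75.67  88.48] yaw toolx 105.13 tilt [-0.  0. -1.] home frame -66.62629035368013 0.7402208399550031 w 52.335177603174635
F along/across/z -2.087142238707355 0.39450536310395956 0.036534664371827896
```

```bash
echo 'import sys;sys.exit(int(-(f[:2]@u)>4.5))'>>s.py
python3 -m inch '[[[0.1,0,0,0,0,0,60],[0.2,0,0,0,0,0,60],[0.3,0,0,0,0,0,60]]]' >/dev/null; python3 s.py &&
python3 -m inch '[[[0.1,0,0,0,0,0,60],[0.2,0,0,0,0,0,60],[0.3,0,0,0,0,0,60]]]' >/dev/null; python3 s.py &&
python3 -m inch '[[[0.1,0,0,0,0,0,60],[0.2,0,0,0,0,0,60],[0.3,0,0,0,0,0,60]]]' >/dev/null; python3 s.py &&
python3 -m inch '[[[0.1,0,0,0,0,0,60],[0.2,0,0,0,0,0,60],[0.3,0,0,0,0,0,60]]]' >/dev/null; python3 s.py &&
python3 -m inch '[[[0.1,0,0,0,0,0,60],[0.2,0,0,0,0,0,60],[0.3,0,0,0,0,0,60]]]' >/dev/null; python3 s.py &&
python3 -m inch '[[[0.1,0,0,0,0,0,60],[0.2,0,0,0,0,0,60],[0.3,0,0,0,0,0,60]]]' >/dev/null; python3 s.py
```

```text
t 16.4 p [523.27  75.89  88.48] yaw toolx 105.12 tilt [ 0. -0. -1.] home frame -66.39419079624301 0.7342657160024372 w 53.205400513383765
F along/across/z -1.9182148037858628 0.45433346811960373 0.015169604067464926
t 16.7 p [523.18  76.23  88.49] yaw toolx 105.13 tilt [ 0.  0. -1.] home frame -66.04122980858935 0.7265651601305321 w 52.59462769591938
F along/across/z -1.1016311047941156 0.20178684899954086 0.38938253033834436
t 17.0 p [523.1   76.53  88.48] yaw toolx 105.13 tilt [ 0.  0. -1.] home frame -65.73883060583411 0.7245039595986206 w 53.15190195377428
F along/across/z -2.3547198924013797 -1.0364404752820542 0.5102124900656555
t 17.3 p [522.99  76.79  88.48] yaw toolx 105.13 tilt [-0. -0. -1.] home frame -65.45234865782044 0.7657942912477448 w 52.69491203826388
F along/across/z -1.4962503719440299 0.7173394873220178 0.9167249157238803
t 17.6 p [522.96  77.1   88.51] yaw toolx 105.13 tilt [ 1.e-04  0.e+00 -1.e+00] home frame -65.15077804622511 0.7104904299124697 w 52.42932812183887
F along/across/z -1.1504638801183997 -0.13988270262143784 1.008715365675774
t 17.9 p [522.87  77.37  88.47] yaw toolx 105.12 tilt [-0.  0. -1.] home frame -64.86533670668739 0.7342038409467031 w 52.681350497688626
F along/across/z -1.2035713360745217 -0.06840680633933625 0.41534951263193964
```

```bash

python3 -m inch '[[[0.1,0,0,0,0,0,60],[0.2,0,0,0,0,0,60],[0.3,0,0,0,0,0,60]]]' >/dev/null; python3 s.py &&
python3 -m inch '[[[0.1,0,0,0,0,0,60],[0.2,0,0,0,0,0,60],[0.3,0,0,0,0,0,60]]]' >/dev/null && python3 s.py &&
python3 -m inch '[[[0.1,0,0,0,0,0,60],[0.2,0,0,0,0,0,60],[0.3,0,0,0,0,0,60]]]' >/dev/null && python3 s.py &&
python3 -m inch '[[[0.1,0,0,0,0,0,60],[0.2,0,0,0,0,0,60],[0.3,0,0,0,0,0,60]]]' >/dev/null && python3 s.py &&
python3 -m inch '[[[0.1,0,0,0,0,0,60],[0.2,0,0,0,0,0,60],[0.3,0,0,0,0,0,60]]]' >/dev/null && python3 s.py &&
python3 -m inch '[[[0.1,0,0,0,0,0,60],[0.2,0,0,0,0,0,60],[0.3,0,0,0,0,0,60]]]' >/dev/null && python3 s.py &&
python3 -m inch '[[[0.1,0,0,0,0,0,60],[0.2,0,0,0,0,0,60],[0.3,0,0,0,0,0,60]]]' >/dev/null && python3 s.py
```

```text
t 18.2 p [522.78  77.68  88.47] yaw toolx 105.13 tilt [-0. -0. -1.] home frame -64.54368331293684 0.7358412737485934 w 52.652556500250405
F along/across/z -1.2670023392771788 0.7752777339303026 0.5690147540471098
t 18.5 p [522.73  77.96  88.5 ] yaw toolx 105.13 tilt [ 0. -0. -1.] home frame -64.25591716966481 0.7151868274339276 w 52.64642286556102
F along/across/z -1.0505074540840778 0.38958419236345415 0.6080486034456526
t 18.8 p [522.66  78.25  88.48] yaw toolx 105.13 tilt [ 0.  0. -1.] home frame -63.96192188996142 0.7075155256871593 w 52.82052826518332
F along/across/z -1.270571692896511 0.05311339764772936 0.7667827719805757
t 19.1 p [522.55  78.54  88.47] yaw toolx 105.13 tilt [-0.  0. -1.] home frame -63.64604878090878 0.7299777726903068 w 52.653666613681686
F along/across/z -0.6130697040180048 -1.1270219687637404 0.8941761173718961
t 19.4 p [522.51  78.81  88.5 ] yaw toolx 105.12 tilt [ 1.e-04  0.e+00 -1.e+00] home frame -63.374608491766146 0.6985907256923748 w 52.83186845790217
F along/across/z -1.380227113766167 -0.5487964103489227 0.3327689576125419
t 19.7 p [522.41  79.12  88.49] yaw toolx 105.12 tilt [ 0.  0. -1.] home frame -63.05740726322757 0.7207069249325311 w 53.104943843158054
F along/across/z -1.5460357657337132 -0.08759620259312785 1.0026913048712536
t 20.0 p [522.44  79.23  88.5 ] yaw toolx 105.13 tilt [ 3.e-04 -2.e-04 -1.e+00] home frame -62.95591451935006 0.6590025360949101 w 52.85723834608498
F along/across/z -4.024980874967477 0.38658680186264655 0.10698636869944848
```

The cover has met the panel; stiffness is about 13 N/mm. Building up the push.

```bash

python3 -m inch '[[[0.05,0,0,0,0,0,60],[0.1,0,0,0,0,0,60],[0.15,0,0,0,0,0,60],[0.2,0,0,0,0,0,60],[0.2,0,0,0,0,0,60],[0.2,0,0,0,0,0,60]]]' >/dev/null; python3 s.py
```

```text
t 20.6 p [522.51  79.32  88.51] yaw toolx 105.14 tilt [ 5.e-04 -3.e-04 -1.e+00] home frame -62.88291586854956 0.5708000119952867 w 52.84888644913617
F along/across/z -5.9538036741844875 -0.6509263572150951 -0.5221750922155292
```

```bash

python3 -m inch '[[[0.1,0,0,0,0,0,60],[0.2,0,0,0,0,0,60],[0.3,0,0,0,0,0,60],[0.3,0,0,0,0,0,60],[0.3,0,0,0,0,0,60]]]' >/dev/null; python3 s.py;
python3 -m inch '[[[0.05,0,0,0,0,0,60],[0.1,0,0,0,0,0,60],[0.15,0,0,0,0,0,60],[0.15,0,0,0,0,0,60],[0.15,0,0,0,0,0,60]]]' >/dev/null; python3 s.py
```

```text
t 21.1 p [522.49  79.41  88.5 ] yaw toolx 105.14 tilt [ 5.e-04 -6.e-04 -1.e+00] home frame -62.79721236858244 0.5688504318478927 w 52.66646294734599
F along/across/z -7.513002036698661 -0.6559392825838061 -1.051607862898003
t 21.6 p [522.48  79.43  88.5 ] yaw toolx 105.15 tilt [ 6.e-04 -8.e-04 -1.e+00] home frame -62.773951089481024 0.5712089441977992 w 52.72291899185186
F along/across/z -8.561258938859964 0.35207531464007824 -1.0806876002309487
```

```bash

python3 -m inch '[[[0.1,0,0,0,0,0,60],[0.2,0,0,0,0,0,60],[0.3,0,0,0,0,0,60],[0.3,0,0,0,0,0,60],[0.3,0,0,0,0,0,60],[0.3,0,0,0,0,0,60],[0.3,0,0,0,0,0,60],[0.3,0,0,0,0,0,60],[0.3,0,0,0,0,0,60],[0.3,0,0,0,0,0,60]]]' >/dev/null; python3 s.py
```

```text
t 22.6 p [522.52  79.46  88.54] yaw toolx 105.15 tilt [ 8.0e-04 -1.1e-03 -1.0e+00] home frame -62.75144377803421 0.5251100286767314 w 52.81552749810147
F along/across/z -9.12499479856508 0.7389669208666809 -0.502677603055854
```

```bash

python3 -m inch '[[[0.1,0,0,0,0,0,60],[0.2,0,0,0,0,0,60],[0.2,0,0,0,0,0,60],[0.2,0,0,0,0,0,60],[0.2,0,0,0,0,0,60],[0.2,0,0,0,0,0,60],[0.2,0,0,0,0,0,60]]]' >/dev/null; python3 s.py
python3 -m inch '[[[-0.5,0,0,0,0,0,60],[-1.5,0,0,0,0,0,60],[-3,0,0,0,0,0,60],[-5,0,0,0,0,0,60],[-7,0,-5,0,0,0,60],[-10,0,-15,0,0,0,60],[-20,0,-35,0,0,0,60],[-50,0,-60,0,0,0,60],[-90,0,-100,0,0,0,60],[-140,0,-130,0,0,0,60],[-180,0,-150,0,0,0,60],[-220,0,-150,0,0,0,60],[-220,0,-150,0,0,0,60],[-220,0,-150,0,0,0,60],[-220,0,-150,0,0,0,60]]]'
python3 - <<'E'
from h import *
from workcell import optics
i=optics.get_image("top");j=optics.get_image("scene")
a=i["frame"][200:350,190:420];b=j["frame"][140:310,200:430]
cv2.imwrite("pics/end.png",cv2.resize(np.vstack([a,b])[:,:,::-1],None,fx=1.85,fy=1.85,interpolation=cv2.INTER_CUBIC))
pickle.dump(i,open("im5.pkl","wb"))
E
```

```text
t 23.3 p [522.49  79.53  88.54] yaw toolx 105.16 tilt [ 9.0e-04 -1.3e-03 -1.0e+00] home frame -62.67921820944902 0.531936974683008 w 52.40833700402131
F along/across/z -11.372928038661286 -0.3436557866975044 -0.18481770897970612
t: 24.8
ee_pos: [578.7, -131.0, 238.3]
orientation: [-1.909, -2.494, 0.0]
ft_force: [-0.8, 0.3, -0.4]
width: 52.5
grasp_force: 0.0
```

View pics/end.png

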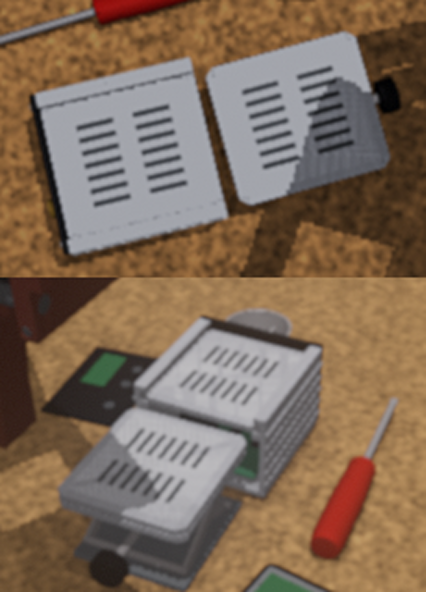

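The cover lies flat in both grooves with its trailing edge flush at the mouth. The other two covers sit undisturbed on the jack and the robot is clear, so I'm handing in.

```bash
python3 -c "
from workcell import ctrl
print(ctrl.close_job())"
```

```text
the job is handed in; nothing more can be done
None
```

I slid the top cover into the case grooves, pressed it against the end panel with about 9–11 N at the wrist, backed the arm off and handed the job in at about 25 s; the last pictures show it home with the other covers in place, but the hand-in returned no verdict.

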